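# Load the power module and snap the control box cover shut

## Task

Set the finned power module upright inside the open control box, flat on its floor, and let go of it. Then lay the cover over the opening (do not let it drop onto the box from a height) and press it down until it sits level on the ledge and the spring catches at both ends have snapped over it. Leave the roll of tape and the bottle where they lie.

Things in the scene. Friction and masses are not known exactly. Their poses are not given: they have to be found in the camera images.
- control_box: Open grey plastic box screwed to the bench. Origin: centre of its underside; y along its length (a spring catch at each y end), z up. Outside 118 (x) x 150 (y) mm, 188 in y over the catch housings. Side walls (+-x) 50 mm high plus flared guide lips to 58 mm; end walls (+-y) 40 mm high; catch housings 50 mm high. Cavity 96 (x) x 128 (y) mm, 31 mm deep below the ledge.
- seat (a point): Centre of the cover's seat on the box, 34 mm above the bench; axes as the box. The cover's origin comes here when it is home. The seat is a 6 mm wide ledge round the cavity; the recess above it is 108 (x) x 140 (y) mm, 2 mm of play on every side of the cover.
- box_floor (a point): Centre of the inner floor of the box, 3 mm above the bench; axes as the box.
- catch_left (a joint): Steel spring catch, 40 mm wide, mid +y end of the box: slide in m, 0 = sprung in, to 0.009 pushed outward. Its wedge nose reaches 6 mm into the recess (4 mm over a centred cover's edge), from 40 (flat underside) to 54 mm above the bench, sloping outward to the top, so a cover pressed down pushes it aside. An unpressed cover rests on both noses, underside about 46 mm up.
- catch_right (a joint): The same catch at the -y end; 0 = sprung in, to 0.009 outward. Pressing the cover past both catches takes about 5 to 10 N downward in all; pressing on the ridge in the middle does both. The cover's plate then lies under the noses, its top 39 mm and the ridge's top 55 mm above the bench.
- cover: Loose flat aluminium cover plate, 104 (x) x 136 (y) x 5 mm, 0.12 kg, lying flat on the bench. Origin: centre of its underside, z up. A black grip ridge stands on its centre, 56 mm long in x, 14 mm thick in y, flat top 21 mm above the plate's underside: grip it across y. It fits either way round (half turn), its y along the box's y.
- module: Loose power module, black base with aluminium fins on top, 44 mm (x) x 72 mm (y) x 22 mm high, 0.12 kg, lying fins up on the bench. Origin: centre of its underside, z up. Grip it across x; anywhere on the box floor will do.
- tape_1: Bystander: roll of black tape lying flat, 62 x 59 x 19 mm; origin under its centre.
- flux_bottle: Bystander: white plastic bottle lying down, 98 mm long in its y, 37 mm thick; origin under its centre.
Not all that is in view belongs to the job. Leave any brown or purple look-alike of the module alone.

How it is judged:
By the outcome, as a careful person would: the job done as asked, in the order asked, and still so for the second after the job is handed in, with the robot touching nothing.
It also fails if it takes over 72 s, if anything falls off the work surface, if the arm or the gripper's body presses on something with over 40 N, if the wrist force passes 120 N, or if a joint passes its speed limit or range.

## Robot

A 6-joint arm with a two-finger parallel gripper is mounted at the origin on a cart in front of the work surface, level with it; the furniture and walls round the work are solid. World frame = base frame: x ahead of the robot, y to its left, z up, the work surface at z = 0. Lengths are in mm, angles in rad, forces in N, time in s.
With the tool pointing down it reaches from about 275 to 750 mm from the base axis. Payload 10.2 kg.
Tool frame: the origin (TCP) lies midway between the tips of the shut fingers; the grasp point (between the pads) lies 19 mm behind it; x points along the fingers, y is the direction in which the jaws open and shut, and the axes are right-handed (so a half turn about x gives the same grasp; the last joint's range is limited). The gripper opens to 88 mm and grips with 3 to 60 N. Pads are 18 mm wide; open, the fingers measure 123 mm over their backs; the gripper's body (75 mm by 187 mm) begins 45 mm behind the grasp point.
Start: joints at [-0.223, 0.313, 1.498, -0, 1.331, -0.223], TCP at [525.006, -0.014, 238.72] pointing down, gripper open.
Joint ranges: [-2.94, 2.94], [-0.97, 2.17], [0.19, 2.56], [-1.23, 4.37], [0.02, 3.11], [-2.88, 2.88]. Speed limits (rad/s): [2.39, 2.39, 3.01, 3.14, 3.14, 3.14].

## Interface

Orientations are given as [roll, pitch, yaw] about the fixed x, y, z axes, in that order (R = Rz(yaw) Ry(pitch) Rx(roll)).
In Python, from plant import ctrl, cams, job gives the robot as it stands.
- The arm moves only by the tool move_arm, never from a script. Its arguments are lists of equal length, an entry for each row: "delta_pos": the shift along the tool's x, y, z in m, a list of three; "yaw": the turn about the tool's x in degrees; "fingers": the finger opening in m, from 0 to 0.0881. In form: {"delta_pos": [[x, y, z], ...], "yaw": [yaw, ...], "fingers": [fingers, ...]}. A call has 1 to 12 rows; each row is the pose to reach, as a shift and turn from the pose commanded when the call began, along the tool's axes at that moment; what a row does not reach only later rows make up. A row lasts 1/12 s, in which the tool goes at most 41.7 mm and 7.16 degrees, less where a joint would pass 70% of its speed; a pose out of reach is approached as far as the arm can. A call with a gripper value outside its range is refused whole. The fingers move at their own pace and stop on an object; "newtons" is the grip in N (left out, the last holds). Time passes only in rows, so rows that repeat a pose let the fingers close. It gives the time, the measured TCP pose, the force and the opening at its end, in the units of the state.
- ctrl.sense(): the state, without advancing time (a new reading comes with each control period).
- cams.snapshot(name): name is "scene" or "side" or "wrist"; returns the picture (420x560x3 uint8, blue, green, red); there is no depth.
- cams.camera_info(name): a dict with "intrinsics" (3x3 intrinsics, pixels), "distortion" ([k1, k2, p1, p2, k3] as OpenCV has them; the pictures are not rectified), "world_from_camera" (4x4, takes a point from camera to world coordinates). Camera axes: x right, y down, z forward; pixel columns grow to the right and rows downward; lengths in mm; the calibration is good to about 2 mm. A picture is of the moment at which its call begins: read the wrist's pose just before it. camera_info takes no time and is no camera call; for the wrist camera it gives the pose at the moment of the call.
- job.finish_job(): hands the job in, once; it reports no verdict.
Trained networks look in the newest picture that a camera, given by its name, has taken for a name from the list of things; names that differ only in an ending like _2 or _b are one class to them, and where a whole thing is asked for, a point or a joint stands for the part that bears it (a point fixed in the world has none). Each returns a list of dicts, best first, with "score" (0 to 1); they miss things now and then, are a little off and sometimes report something else, mostly with a low value. They report only what shows in the picture. A call takes as long as a camera call. They do not tell look-alikes from the thing itself.
- cams.trace(camera, thing): "region" (420x560 bool, what is visible of it) and "at" ([column, row] in pixels, amid what is visible of it).
The state is a dict: "time_s": time; "joint_pos": joint angles; "qvel": joint speeds; "joint_efforts": joint torques, N m; "tcp_pos": TCP position; "tcp_rot": TCP orientation; "wrist_force": force on the tool from outside, world axes, zero at the start; "ft_torque": the same for the moment, N m; "width": finger opening in mm.
Only numpy, scipy, OpenCV 4.12 (cv2) and the standard library are available. Lean on these libraries where they do the work, as an engineer would, in place of code of your own. Each camera call takes 0.05 s, during which the arm holds its last target.

## Working session

There is one attempt and no reset: what is moved stays moved. The work goes in short steps, Python scripts to look and compute and a tool call to move; the robot and the scene stay as the last step left them, time stands still between calls to the robot, and variables do not carry over. Pictures are saved under pics/ and viewed, and the job is handed in when it is done.

Besides the shell and the picture viewer there is one more tool, called after "Call:" by a JSON object that holds its "method" and its "body", one argument or row to a line. move_arm: Moves the arm, as the interface text tells. Its arguments: {"type":"object","properties":{"delta_pos":{"type":"array","items":{"type":"array","items":{"type":"number"}}},"yaw":{"type":"array","items":{"type":"number"}},"fingers":{"type":"array","items":{"type":"number"}},"newtons":{"type":"number"}},"required":["delta_pos","yaw","fingers"]}

```bash
mkdir -p pics; ls
python3 - <<'E'
from plant import ctrl,cams,job
import cv2,numpy as np
print(ctrl.sense())
for n in ["scene","side","wrist"]:
    im=cams.snapshot(n); cv2.imwrite(f"pics/{n}0.png",im)
    i=cams.camera_info(n); print(n,i)
    for t in ["control_box","cover","module","tape_1","flux_bottle"]:
        for d in cams.trace(n,t):
            print(n,t,round(d["score"],2),d["at"],d["region"].sum())
E
```

```text
pics
{'time_s': 0.0, 'joint_pos': array([-2.23386766e-01,  3.13433925e-01,  1.49843480e+00,  5.32448806e-06,
        1.33099120e+00, -2.23420442e-01]), 'qvel': array([-1.29955918e-03, -4.84955814e-04,  1.12260079e-03,  9.57535486e-04,
       -1.63684332e-03, -8.66699054e-05]), 'joint_efforts': array([-1.80187753e-04, -4.02218950e+01, -2.52264959e+01,  6.94810320e-02,
        3.53677373e-02, -8.52248218e-05]), 'tcp_pos': array([5.24755078e+02, 5.17376148e-02, 2.38170151e+02]), 'tcp_rot': array([-1.79829678,  1.56952904,  2.91412461]), 'wrist_force': array([0.44440998, 0.3671037 , 0.66960425]), 'ft_torque': array([0.01049474, 0.00156319, 0.02421632]), 'width': 88.10102224030936}
scene {'intrinsics': array([[391.51189782,   0.        , 281.45674871],
       [  0.        , 391.51189782, 219.32864364],
       [  0.        ,   0.        ,   1.        ]]), 'distortion': array([-0.10278787,  0.        ,  0.        ,  0.        ,  0.        ]), 'world_from_camera': array([[ 8.87379488e-01, -3.33248770e-01,  3.18595201e-01,
         2.02946761e+02],
       [-4.60760877e-01, -6.65059115e-01,  5
[... 1746 characters left out ...]
.        ,  0.        ]), 'world_from_camera': array([[ 9.99999520e-01, -2.78791330e-04, -9.39787532e-04,
         5.25610683e+02],
       [-5.22769739e-04, -9.62667946e-01, -2.70684598e-01,
         6.97415306e+01],
       [-8.29238814e-04,  2.70684959e-01, -9.62667630e-01,
         3.83418324e+02],
       [ 0.00000000e+00,  0.00000000e+00,  0.00000000e+00,
         1.00000000e+00]])}
wrist control_box 0.73 [341.5, 47.2] 14188
wrist cover 0.6 [341.2, 49.6] 13925
wrist module 0.97 [112.6, 187.7] 3086
wrist module 0.96 [207.1, 228.6] 2673
wrist module 0.82 [201.0, 127.7] 3280
wrist module 0.65 [322.6, 195.8] 2774
wrist tape_1 0.62 [328.0, 305.9] 4768
wrist flux_bottle 0.83 [185.6, 372.1] 1270
```

View pics/scene0.png

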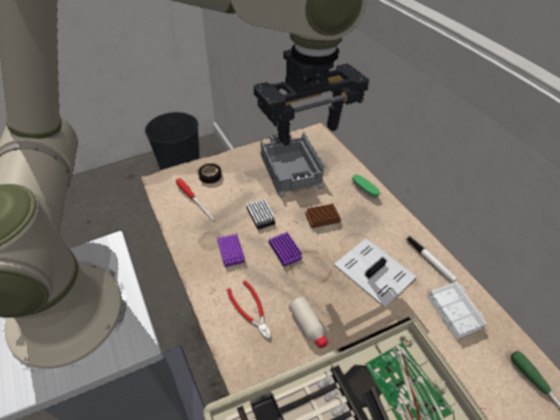

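View pics/side0.png

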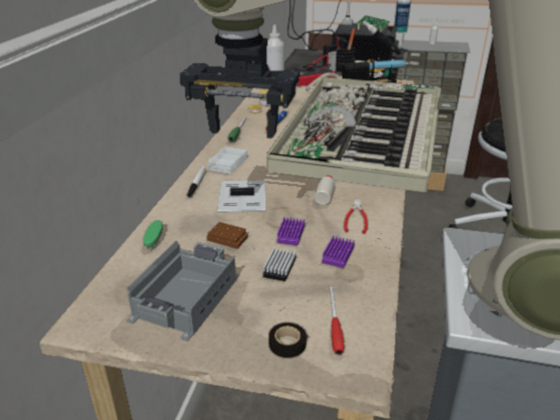

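View pics/wrist0.png

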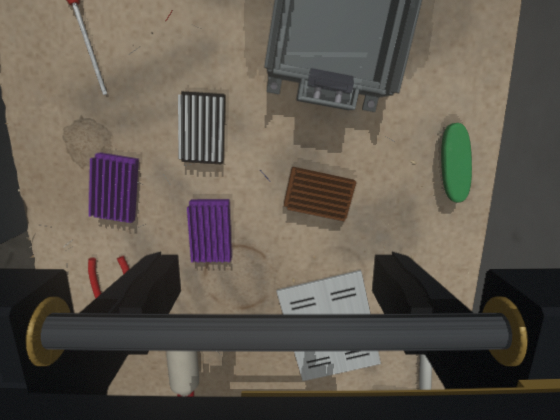

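The true module, with silver fins, is at wrist (202,128), scene (260,213) and side (280,264). The cover is the light plate at scene (375,270) and side (242,196). The box is at scene (290,165) and side (183,287).

```bash
cat > h.py <<'E'
import numpy as np,cv2
from plant import ctrl,cams,job
from scipy.spatial.transform import Rotation as R
def ray(info,uv):
    K=info["intrinsics"];d=np.array(info["distortion"]);T=info["world_from_camera"]
    p=cv2.undistortPoints(np.array(uv,float).reshape(-1,1,2),K,d).reshape(-1,2)
    return T[:3,3],np.c_[p,np.ones(len(p))]@T[:3,:3].T
def onplane(info,uv,z):
    o,r=ray(info,uv); return (o+r*((z-o[2])/r[:,2:]))[:,:2]
def proj(info,P):
    T=np.linalg.inv(info["world_from_camera"]);
    return cv2.projectPoints(np.array(P,float).reshape(-1,1,3),cv2.Rodrigues(T[:3,:3])[0],T[:3,3],info["intrinsics"],np.array(info["distortion"]))[0].reshape(-1,2)
def regrect(info,reg,z):
    c=max(cv2.findContours(reg.astype(np.uint8),cv2.RETR_EXTERNAL,cv2.CHAIN_APPROX_NONE)[0],key=cv2.contourArea).reshape(-1,2)
    return cv2.minAreaRect(onplane(info,c,z).astype(np.float32))
def tool(s): return R.from_euler('xyz',s["tcp_rot"]).as_matrix()
def st():
    s=ctrl.sense(); print("t",round(s["time_s"],2),"tcp",s["tcp_pos"].round(1),"w",round(s["width"],1),"F",s["wrist_force"].round(1),"q",s["joint_pos"].round(2)); print(tool(s).round(3)); return s
E
python3 - <<'E'
from h import *
s=st()
for n in ["scene","side","wrist"]:
    im=cams.snapshot(n); i=cams.camera_info(n)
    for t,z in [("control_box",50),("cover",5),("module",22)]:
        for d in cams.trace(n,t):
            print(n,t,np.round(d["at"]),round(d["score"],2),np.round(onplane(i,d["at"],z/2 if t!="control_box" else 20)[0]),regrect(i,d["region"],z))
E
```

```text
t 0.9 tcp [525.   -0.  238.7] w 88.5 F [-1.   0.2 -0.6] q [-0.22  0.31  1.5   0.    1.33 -0.22]
[[ 0.  1. -0.]
 [-0. -0. -1.]
 [-1.  0.  0.]]
scene control_box [293. 163.] 0.86 [594. 168.] ((579.5755004882812, 149.46966552734375), (230.59576416015625, 139.2814178466797), 79.7449722290039)
scene control_box [278. 138.] 0.71 [607. 278.] ((582.3950805664062, 237.25477600097656), (17.22052001953125, 7.806496620178223), 63.21889114379883)
scene cover [373. 275.] 0.66 [ 582. -196.] ((592.3477172851562, -188.136962890625), (108.79985046386719, 137.0201416015625), 14.81982421875)
scene module [289. 251.] 0.83 [456. -68.] ((447.8642883300781, -67.96330261230469), (78.41584014892578, 50.557743072509766), 89.81954193115234)
scene module [261. 213.] 0.76 [450.  56.] ((444.89447021484375, 43.084354400634766), (83.10398864746094, 49.615562438964844), 85.59339904785156)
scene module [233. 249.] 0.68 [354. -11.] ((346.374755859375, -18.653396606445312), (81.1314697265625, 45.907955169677734), 78.6771240234375)
scene module [322. 218.] 0.65 [568. -20.] ((564.9569702148438, -21.417781829833984), (60.9
[... 1221 characters left out ...]
[329. 305.] 0.86 [ 590. -155.] ((582.57177734375, -147.9644775390625), (105.46284484863281, 60.54613494873047), 13.397272109985352)
wrist module [202. 127.] 0.86 [448.  56.] ((450.0838623046875, 55.55712890625), (70.55713653564453, 46.905494689941406), 86.38330078125)
wrist module [318. 194.] 0.82 [571. -14.] ((570.2586059570312, -12.232873916625977), (47.64073944091797, 70.76258850097656), 77.72135925292969)
wrist module [206. 230.] 0.75 [447. -55.] ((453.476806640625, -53.309669494628906), (48.26049041748047, 72.13742065429688), 0.1058272048830986)
wrist module [115. 186.] 0.72 [350.  -5.] ((352.9853820800781, -5.374530792236328), (73.10828399658203, 50.734962463378906), 79.86968231201172)
```

Call:
{"method": "move_arm", "body": {
  "delta_pos": [
    [0,0.01,-0.04],
    [0,0.02,-0.08],
    [0,0.03,-0.11],
    [0,0.03,-0.11],
    [0,0.03,-0.11]
  ],
  "yaw": [0,0,0,0,0],
  "fingers": [0.06,0.06,0.06,0.06,0.06]
}}

```text
time_s: 1.92
tcp_pos: [555.0, 111.1, 238.4]
tcp_rot: [-1.281, 1.57, -2.85]
wrist_force: [0.5, -0.9, 0.1]
width: 60.4
```

Run:
```python
from h import *
s=st()
n="wrist"
i=cams.camera_info(n); im=cams.snapshot(n); cv2.imwrite("pics/w1.png",im)
np.save("i1.npy",i,allow_pickle=True)
for t,z in [("control_box",50),("module",22)]:
  for d in cams.trace(n,t):
    print(t,np.round(d["at"]),round(d["score"],2),regrect(i,d["region"],z))
```

```text
t 1.92 tcp [555.  111.1 238.4] w 60.4 F [ 0.5 -0.9  0.1] q [-0.01  0.4   1.37 -0.    1.37 -0.01]
[[-0.     1.     0.003]
 [-0.     0.003 -1.   ]
 [-1.    -0.     0.   ]]
control_box [313. 116.] 0.88 ((587.885009765625, 169.7222900390625), (188.3347625732422, 125.56226348876953), 80.05634307861328)
control_box [302. 373.] 0.49 ((579.5478515625, -109.67881774902344), (91.61746978759766, 57.75785827636719), 13.977485656738281)
module [292. 285.] 0.95 ((571.2915649414062, -8.936420440673828), (52.73665237426758, 69.21664428710938), 77.42461395263672)
module [100. 260.] 0.77 ((357.8161315917969, 25.358802795410156), (26.288049697875977, 54.172691345214844), 87.66546630859375)
module [180. 228.] 0.66 ((451.04815673828125, 60.184635162353516), (72.5743179321289, 48.181331634521484), 86.16651153564453)
module [203. 307.] 0.51 ((474.7119445800781, -38.22461700439453), (6.737066745758057, 3.49872088432312), 86.8966293334961)
module [311. 119.] 0.41 ((590.5657958984375, 169.4876251220703), (203.00192260742188, 134.8307342529297), 79.79705047607422)
```

View pics/w1.png

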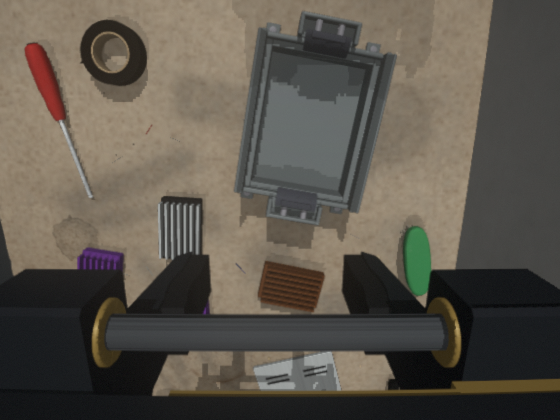

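```bash
cat >> h.py <<'E'
from scipy.optimize import minimize
def cub(p,L,W,z0,z1):
    x,y,a=p; c,s=np.cos(a),np.sin(a)
    return np.array([[x+c*i*L/2-s*j*W/2,y+s*i*L/2+c*j*W/2,z] for i in(-1,1) for j in(-1,1) for z in(z0,z1)])
def fit(info,reg,p0,boxes):
    reg=reg.astype(np.uint8)
    def cost(q):
        p=[p0[0]+q[0],p0[1]+q[1],p0[2]+q[2]/50]
        m=np.zeros((1680,2240),np.uint8)
        for b in boxes:
            h=cv2.convexHull(proj(info,cub(p,*b)).astype(np.float32))
            cv2.fillConvexPoly(m,np.round((h*4+1.5)*16).astype(np.int32),1,shift=4)
        m=cv2.resize(m.astype(np.float32),(560,420),interpolation=cv2.INTER_AREA)
        return np.abs(m-reg).sum()/reg.sum()
    r=minimize(cost,[0,0,0],method="Nelder-Mead",options=dict(initial_simplex=[[0,0,0],[5,0,0],[0,5,0],[0,0,4]],xatol=.05,fatol=1e-5))
    return r.x[0]+p0[0],r.x[1]+p0[1],np.degrees(p0[2]+r.x[2]/50),r.fun
M=[(44,72,0,22)]; BX=[(118,150,0,40),(118,150,0,50)]
E
python3 - <<'E'
from h import *
B=[(118,150,0,54),(42,188,0,50)]
for n in ["wrist","scene","side"]:
    i=cams.camera_info(n); im=cams.snapshot(n)
    for t,p0,b in [("control_box",(588,170,-.17),B),("module",(450,57,-.06),M),("cover",(592,-187,.25),[(104,136,0,5)])]:
      for d in cams.trace(n,t):
        w=onplane(i,d["at"],10)[0]
        if np.hypot(*(w-p0[:2]))<30: print(n,t,round(d["score"],2),np.round(fit(i,d["region"],p0,b),2))
    if n=="wrist":
        P=(588,170,np.radians(-9.9))
        for b,c in [((118,150,58,58),(0,0,255)),((42,188,50,50),(0,255,0)),((108,140,34,34),(255,0,0)),((96,128,3,3),(0,255,255))]:
            h=cv2.convexHull(proj(i,cub(P,*b)).astype(np.float32)); cv2.polylines(im,[np.int32(h*8)],True,c,1,shift=3)
        h=cv2.convexHull(proj(i,cub((450,57,-.06),*M[0])).astype(np.float32)); cv2.polylines(im,[np.int32(h*8)],True,(0,0,255),1,shift=3)
        cv2.imwrite("pics/ov1.png",cv2.resize(im[:300,130:430],(800,800))[:600])
E
```

```text
wrist control_box 0.72 [ 5.8656e+02  1.7046e+02 -1.0160e+01  7.0000e-02]
wrist module 0.78 [ 4.4873e+02  5.6590e+01 -3.4300e+00  1.6000e-01]
scene control_box 0.66 [ 5.8896e+02  1.6957e+02 -1.0540e+01  1.0000e-01]
scene module 0.84 [ 4.4879e+02  5.4440e+01 -3.4000e+00  1.2000e-01]
scene cover 0.69 [ 5.9479e+02 -1.8756e+02  1.4990e+01  6.0000e-02]
side control_box 0.94 [ 5.8834e+02  1.6827e+02 -9.8500e+00  1.0000e-01]
side module 0.75 [ 4.4891e+02  5.4160e+01 -3.3600e+00  8.0000e-02]
side cover 0.65 [ 5.9329e+02 -1.8958e+02  1.4630e+01  3.0000e-02]
```

View pics/ov1.png

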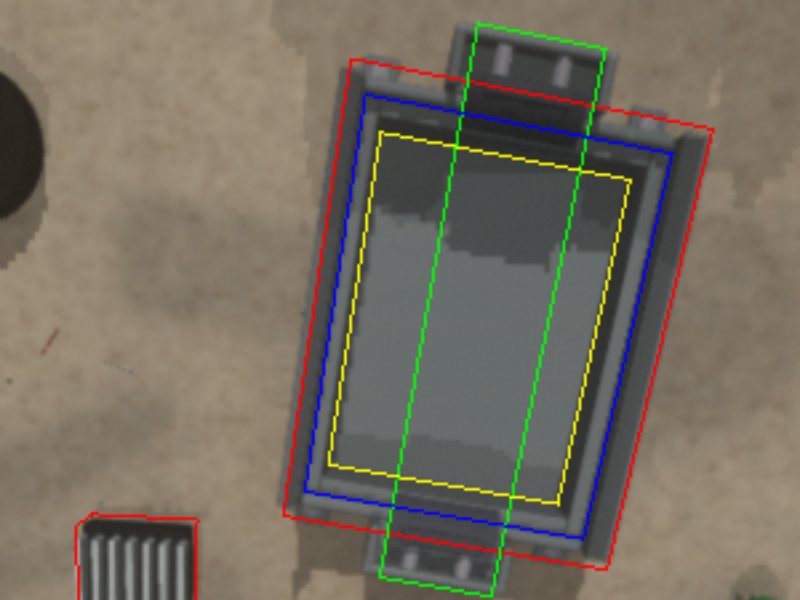

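Call:
{"method": "move_arm", "body": {
  "delta_pos": [
    [0.01,-0.035,0.018],
    [0.03,-0.07,0.036],
    [0.06,-0.09,0.048],
    [0.1,-0.104,0.054],
    [0.14,-0.106,0.055],
    [0.17,-0.106,0.055],
    [0.17,-0.106,0.055],
    [0.17,-0.106,0.055]
  ],
  "yaw": [1,2,3,3.4,3.4,3.4,3.4,3.4],
  "fingers": [0.06,0.06,0.06,0.06,0.06,0.06,0.06,0.06]
}}

```text
time_s: 3.33
tcp_pos: [448.9, 55.0, 68.8]
tcp_rot: [-1.65, 1.569, 3.003]
wrist_force: [-0.0, -0.5, 0.6]
width: 60.0
```

Run:
```python
from h import *
s=st()
n="wrist"
i=cams.camera_info(n); im=cams.snapshot(n)
for b,c in [(M[0],(0,0,255)),((44,72,22,22),(0,255,0))]:
    h=cv2.convexHull(proj(i,cub((448.8,55,-.06),*b)).astype(np.float32)); cv2.polylines(im,[np.int32(h*8)],True,c,1,shift=3)
cv2.imwrite("pics/w2.png",im)
for d in cams.trace(n,"module"):
    w=onplane(i,d["at"],10)[0]
    if np.hypot(*(w-(449,55)))<30:print(np.round(fit(i,d["region"],(449,55,-.06),M),2))
```

```text
t 3.33 tcp [448.9  55.   68.8] w 60.0 F [-0.  -0.5  0.6] q [-0.14  0.38  1.91  0.    0.85 -0.08]
[[-0.002  0.998 -0.059]
 [ 0.    -0.059 -0.998]
 [-1.    -0.002 -0.   ]]
[ 4.4799e+02  5.5410e+01 -4.1700e+00  1.0000e-01]
```

View pics/w2.png

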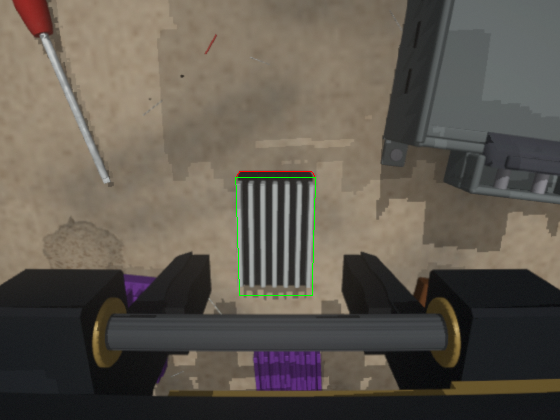

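The overlay matches the module at wrist (275,235), centred between the fingers. Next I descend and grip.

Call:
{"method": "move_arm", "body": {
  "delta_pos": [
    [0.035,0,0],
    [0.06,0,0],
    [0.066,0,0],
    [0.066,0,0],
    [0.066,0,0],
    [0.066,0,0],
    [0.066,0,0],
    [0.066,0,0],
    [0.066,0,0]
  ],
  "yaw": [0,0,0,0,0,0,0,0,0],
  "fingers": [0.06,0.06,0.06,0.06,0.03,0.03,0.03,0.03,0.03],
  "newtons": 25
}}

```text
time_s: 4.18
tcp_pos: [449.9, 54.9, 4.2]
tcp_rot: [1.499, 1.568, -0.131]
wrist_force: [-1.2, 0.7, 8.4]
width: 44.1
```

Call:
{"method": "move_arm", "body": {
  "delta_pos": [
    [-0.03,0,0],
    [-0.07,0,0],
    [-0.1,0.01,-0.01],
    [-0.11,0.03,-0.03],
    [-0.11,0.055,-0.05],
    [-0.11,0.08,-0.075],
    [-0.11,0.105,-0.1],
    [-0.11,0.124,-0.116],
    [-0.11,0.1315,-0.1225],
    [-0.11,0.1315,-0.1225],
    [-0.11,0.1315,-0.1225]
  ],
  "yaw": [0,0,0,1,3,5,6.7,6.7,6.7,6.7,6.7],
  "fingers": [0.03,0.03,0.03,0.03,0.03,0.03,0.03,0.03,0.03,0.03,0.03]
}}

```text
time_s: 5.1
tcp_pos: [587.2, 169.4, 112.9]
tcp_rot: [-0.833, 1.571, -2.58]
wrist_force: [-1.1, -0.5, -1.5]
width: 43.7
```

Run:
```python
from h import *
s=st()
i=cams.camera_info("wrist"); im=cams.snapshot("wrist")
P=(587.5,169.5,np.radians(-10.1))
for b,c in [((118,150,58,58),(0,0,255)),((108,140,34,34),(255,0,0)),((96,128,3,3),(0,255,255)),((44,72,3,25),(0,255,0))]:
    h=cv2.convexHull(proj(i,cub(P,*b)).astype(np.float32)); cv2.polylines(im,[np.int32(h*8)],True,c,1,shift=3)
cv2.imwrite("pics/w3.png",im)
cv2.imwrite("pics/s3.png",cams.snapshot("side"))
```

```text
t 5.1 tcp [587.2 169.4 112.9] w 43.7 F [-1.1 -0.5 -1.5] q [ 0.09  0.62  1.38 -0.    1.15  0.27]
[[-0.     0.985 -0.175]
 [-0.    -0.175 -0.985]
 [-1.    -0.     0.   ]]
```

View pics/w3.png

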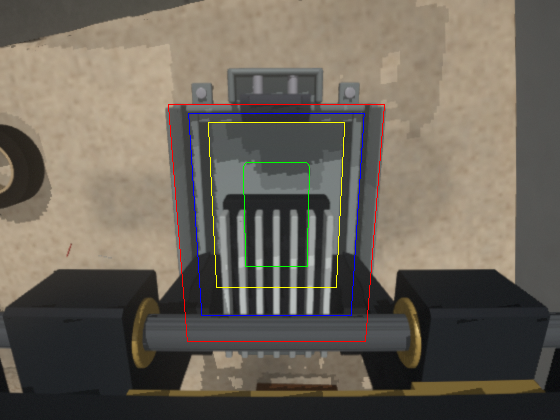

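View pics/s3.png

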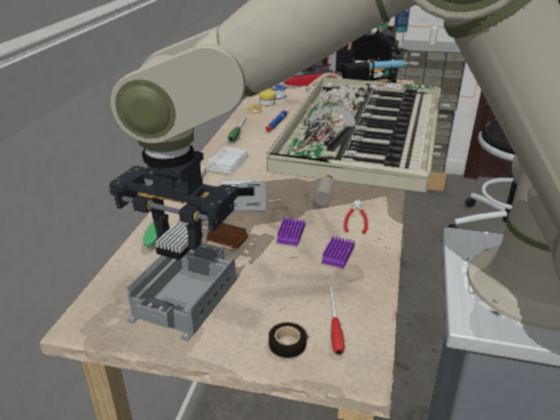

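Box overlay agrees (box centre column ~276, end wall row ~105). Next I lower the module into it.

Call:
{"method": "move_arm", "body": {
  "delta_pos": [
    [0.03,0,0],
    [0.065,0,0],
    [0.09,0,0],
    [0.1,0,0],
    [0.104,0,0],
    [0.106,0,0],
    [0.107,0,0],
    [0.107,0,0]
  ],
  "yaw": [0,0,0,0,0,0,0,0],
  "fingers": [0.03,0.03,0.03,0.03,0.03,0.03,0.03,0.03]
}}

```text
time_s: 5.87
tcp_pos: [588.3, 169.5, 7.3]
tcp_rot: [1.828, 1.568, 0.081]
wrist_force: [0.2, -0.1, -1.8]
width: 44.0
```

Call:
{"method": "move_arm", "body": {
  "delta_pos": [
    [0.001,0,0],
    [0.001,0,0],
    [0.001,0,0]
  ],
  "yaw": [0,0,0],
  "fingers": [0.03,0.03,0.03]
}}

```text
time_s: 6.12
tcp_pos: [588.4, 169.5, 7.3]
tcp_rot: [1.733, 1.568, -0.014]
wrist_force: [-5.3, -1.3, 11.9]
width: 43.6
```

Call:
{"method": "move_arm", "body": {
  "delta_pos": [
    [0,0,0],
    [0,0,0],
    [0,0,0],
    [0,0,0],
    [-0.02,0,0],
    [-0.06,0,0],
    [-0.1,0,0],
    [-0.14,0,0],
    [-0.15,0,0]
  ],
  "yaw": [0,0,0,0,0,0,0,0,0],
  "fingers": [0.053,0.053,0.053,0.053,0.053,0.053,0.053,0.053,0.053]
}}

```text
time_s: 6.87
tcp_pos: [589.7, 169.8, 161.5]
tcp_rot: [1.844, 1.561, 0.097]
wrist_force: [-0.5, -0.2, 1.0]
width: 52.9
```

Run:
```python
from h import *
s=st()
i=cams.camera_info("wrist"); im=cams.snapshot("wrist")
P=(587.5,169.5,np.radians(-10.1))
for b,c in [((118,150,58,58),(0,0,255)),((108,140,34,34),(255,0,0)),((96,128,3,3),(0,255,255)),((44,72,3,25),(0,255,0))]:
    h=cv2.convexHull(proj(i,cub(P,*b)).astype(np.float32)); cv2.polylines(im,[np.int32(h*8)],True,c,1,shift=3)
cv2.imwrite("pics/w4.png",im)
cv2.imwrite("pics/s4.png",cv2.resize(cams.snapshot("side")[210:350,100:300],(800,560),interpolation=cv2.INTER_CUBIC))
```

```text
t 6.87 tcp [589.7 169.8 161.5] w 52.9 F [-0.5 -0.2  1. ] q [0.09 0.57 1.33 0.   1.24 0.27]
[[ 0.01   0.984 -0.175]
 [ 0.001 -0.175 -0.985]
 [-1.     0.01  -0.003]]
```

View pics/w4.png

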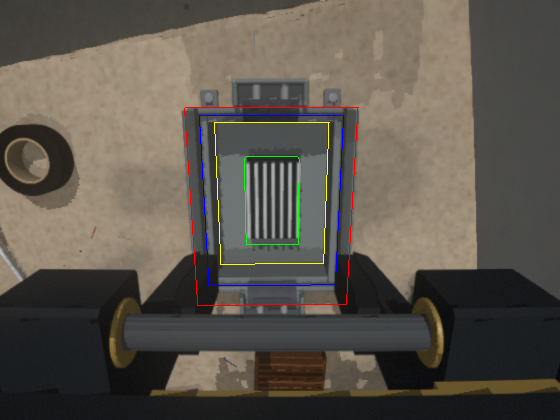

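View pics/s4.png

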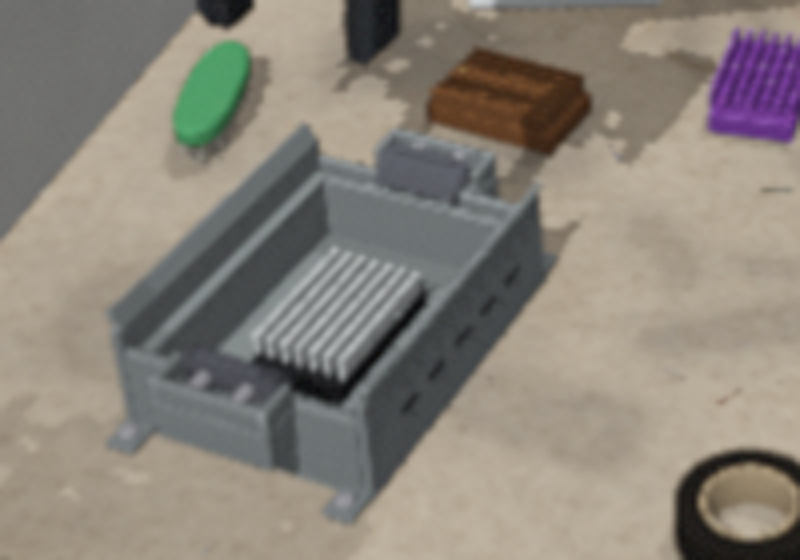

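The module is flat on the box floor, fins up (side crop ~ (340,320)), and released. Next is the cover.

Call:
{"method": "move_arm", "body": {
  "delta_pos": [
    [-0.01,0.007,0.035],
    [-0.02,0.014,0.07],
    [-0.02,0.021,0.106],
    [-0.02,0.028,0.141],
    [-0.02,0.035,0.176],
    [-0.02,0.042,0.212],
    [-0.02,0.049,0.247],
    [-0.02,0.056,0.283],
    [-0.02,0.063,0.318],
    [-0.02,0.069,0.3515],
    [-0.02,0.069,0.3515],
    [-0.02,0.069,0.3515]
  ],
  "yaw": [6,13,19.5,26,32.5,39,45.5,52,58.5,65.1,65.1,65.1],
  "fingers": [0.053,0.053,0.053,0.053,0.053,0.053,0.053,0.053,0.04,0.04,0.04,0.04]
}}

```text
time_s: 7.97
tcp_pos: [593.0, -189.7, 172.2]
tcp_rot: [-0.794, 1.567, 2.604]
wrist_force: [0.0, 1.5, -0.2]
width: 40.1
```

Run:
```python
from h import *
s=st()
i=cams.camera_info("wrist"); im=cams.snapshot("wrist"); cv2.imwrite("pics/w5r.png",im)
for d in cams.trace("wrist","cover"): print(d["score"],d["at"],np.round(fit(i,d["region"],(594,-188.5,.258),[(104,136,0,5)]),2))
P=(594,-188.5,np.radians(14.8))
for b,c in [((104,136,5,5),(0,0,255)),((56,14,21,21),(0,255,0)),((56,14,5,5),(0,255,255))]:
    h=cv2.convexHull(proj(i,cub(P,*b)).astype(np.float32)); cv2.polylines(im,[np.int32(h*8)],True,c,1,shift=3)
cv2.imwrite("pics/w5.png",im)
```

```text
t 7.97 tcp [ 593.  -189.7  172.2] w 40.1 F [ 0.   1.5 -0.2] q [-0.5   0.58  1.27  0.    1.29  0.82]
[[-0.003  0.254 -0.967]
 [ 0.002 -0.967 -0.254]
 [-1.    -0.003  0.003]]
```

View pics/w5.png

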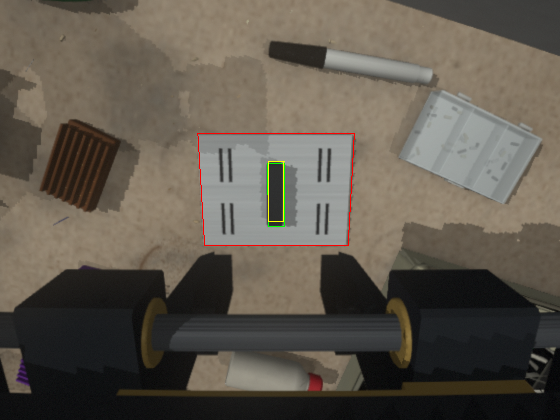

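Run:
```python
from h import *
i=cams.camera_info("scene"); print(onplane(i,[[408,322],[205,410],[470,400]],60)); i=cams.camera_info("side"); print(onplane(i,[[275,165],[300,172],[330,80]],0),onplane(i,[[275,155],[435,180],[330,80]],60))
```

```text
[[ 547.11615214 -329.6498678 ]
 [ 187.63558316 -306.38629586]
 [ 549.03338667 -482.54151802]]
[[  556.02835145  -361.04030712]
 [  486.45572833  -336.83574473]
 [  521.88501563 -1069.77520601]] [[ 539.71736898 -295.38412693]
 [ 173.51179213 -247.51280608]
 [ 496.58203769 -882.38061026]]
```

The model overlay matches the plate and ridge at wrist (276,192). Next I descend and grip the ridge.

Call:
{"method": "move_arm", "body": {
  "delta_pos": [
    [0.035,0,0],
    [0.075,0,0],
    [0.115,0,0],
    [0.145,0,0],
    [0.16,0,0],
    [0.167,0,0],
    [0.167,0,0],
    [0.167,0,0],
    [0.167,0,0],
    [0.167,0,0],
    [0.167,0,0],
    [0.167,0,0]
  ],
  "yaw": [0,0,0,0,0,0,0,0,0,0,0,0],
  "fingers": [0.04,0.04,0.04,0.04,0.04,0.04,0.04,0.005,0.005,0.005,0.005,0.005],
  "newtons": 35
}}

```text
time_s: 9.07
tcp_pos: [594.0, -188.5, 8.1]
tcp_rot: [2.783, 1.57, -0.1]
wrist_force: [-0.1, 1.4, 1.7]
width: 13.7
```

Call:
{"method": "move_arm", "body": {
  "delta_pos": [
    [-0.015,0,0],
    [-0.05,0,0],
    [-0.085,-0.01,-0.002],
    [-0.11,-0.04,-0.01],
    [-0.12,-0.075,-0.018],
    [-0.12,-0.112,-0.027],
    [-0.12,-0.15,-0.036],
    [-0.12,-0.188,-0.046],
    [-0.12,-0.226,-0.055],
    [-0.12,-0.264,-0.064],
    [-0.12,-0.3,-0.073],
    [-0.12,-0.325,-0.079]
  ],
  "yaw": [0,0,0,2,5,8,11,14,17,20,23,24.9],
  "fingers": [0.005,0.005,0.005,0.005,0.005,0.005,0.005,0.005,0.005,0.005,0.005,0.005]
}}

```text
time_s: 10.07
tcp_pos: [586.5, 148.9, 127.7]
tcp_rot: [-0.764, 1.57, 2.201]
wrist_force: [0.8, 0.1, -1.6]
width: 13.3
```

Run:
```python
from h import *
s=st()
a=np.radians(-10.1); seat=np.array([587.5,169.5])
T=tool(s); d=np.r_[seat-s["tcp_pos"][:2],0]; print("tool delta",T.T@d, "jaw deg",np.degrees(np.arctan2(T[1,1],T[0,1])))
i=cams.camera_info("wrist"); im=cams.snapshot("wrist")
tip=s["tcp_pos"]; P=(tip[0],tip[1],np.arctan2(T[1,1],T[0,1])+np.pi/2)
b0=tip[2]-7
for b,c in [((104,136,b0+5,b0+5),(0,0,255)),((56,14,b0+21,b0+21),(0,255,0))]:
    h=cv2.convexHull(proj(i,cub(P,*b)).astype(np.float32)); cv2.polylines(im,[np.int32(h*8)],True,c,1,shift=3)
cv2.imwrite("pics/w6.png",im)
```

```text
t 10.07 tcp [586.5 148.9 127.7] w 13.3 F [ 0.8  0.1 -1.6] q [0.05 0.59 1.38 0.   1.17 1.8 ]
[[-0.    -0.176 -0.984]
 [ 0.    -0.984  0.176]
 [-1.    -0.     0.   ]]
tool delta [ 8.88514144e-03 -2.05030176e+01  2.63445794e+00] jaw deg -100.14938274178861
```

View pics/w6.png

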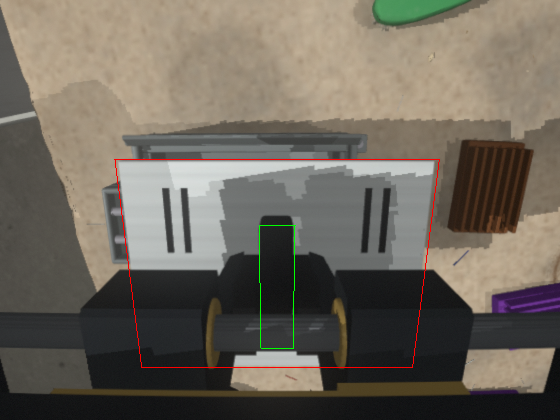

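Call:
{"method": "move_arm", "body": {
  "delta_pos": [
    [0,-0.015,0.003],
    [0,-0.0233,0.0045],
    [0.015,-0.0233,0.0045],
    [0.035,-0.0233,0.0045],
    [0.05,-0.0233,0.0045],
    [0.05,-0.0233,0.0045],
    [0.05,-0.0233,0.0045]
  ],
  "yaw": [0,0,0,0,0,0,0],
  "fingers": [0.005,0.005,0.005,0.005,0.005,0.005,0.005]
}}

```text
time_s: 10.7
tcp_pos: [586.7, 169.0, 77.5]
tcp_rot: [0.278, 1.57, -3.041]
wrist_force: [-0.1, -0.3, -0.8]
width: 13.6
```

Run:
```python
from h import *
s=st()
a=np.radians(-10.1); seat=np.array([587.5,169.5])
T=tool(s); d=np.r_[seat-s["tcp_pos"][:2],0]; print("tool delta",T.T@d, "jaw deg",np.degrees(np.arctan2(T[1,1],T[0,1])))
tip=s["tcp_pos"]; P=(tip[0],tip[1],np.arctan2(T[1,1],T[0,1])+np.pi/2); b0=tip[2]-7
for n in ["wrist","side","scene"]:
    i=cams.camera_info(n); im=cams.snapshot(n); cv2.imwrite(f"pics/{n}7raw.png",im)
    Q=(587.5,169.5,a)
    for p,b,c in [(P,(104,136,b0+5,b0+5),(0,0,255)),(Q,(118,150,58,58),(0,255,255)),(Q,(118,150,0,0),(0,255,0)),(Q,(50,188,50,50),(255,0,0))]:
        h=cv2.convexHull(proj(i,cub(p,*b)).astype(np.float32)); cv2.polylines(im,[np.int32(h*8)],True,c,1,shift=3)
    if n=="side": im=cv2.resize(im[210:350,100:300],(800,560),interpolation=cv2.INTER_CUBIC)
    if n=="scene": im=cv2.resize(im[100:240,200:400],(800,560),interpolation=cv2.INTER_CUBIC)
    cv2.imwrite(f"pics/{n}7.png",im)
```

```text
t 10.7 tcp [586.7 169.   77.5] w 13.6 F [-0.1 -0.3 -0.8] q [ 0.09  0.66  1.41 -0.    1.08  1.84]
[[-0.001 -0.176 -0.984]
 [-0.    -0.984  0.176]
 [-1.     0.     0.001]]
tool delta [-0.00103108 -0.60429903 -0.69198828] jaw deg -100.1217124633848
```

View pics/wrist7.png

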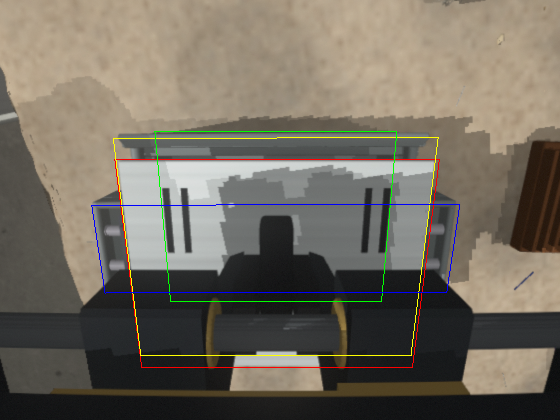

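View pics/side7.png

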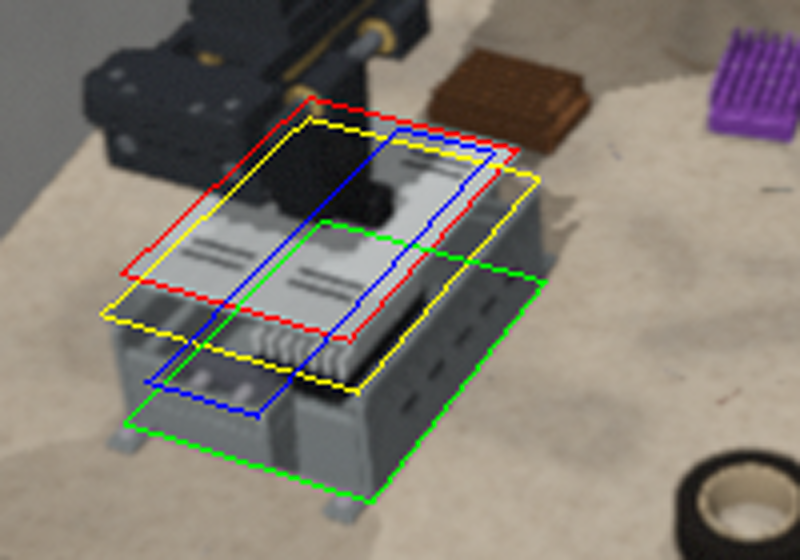

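View pics/scene7.png

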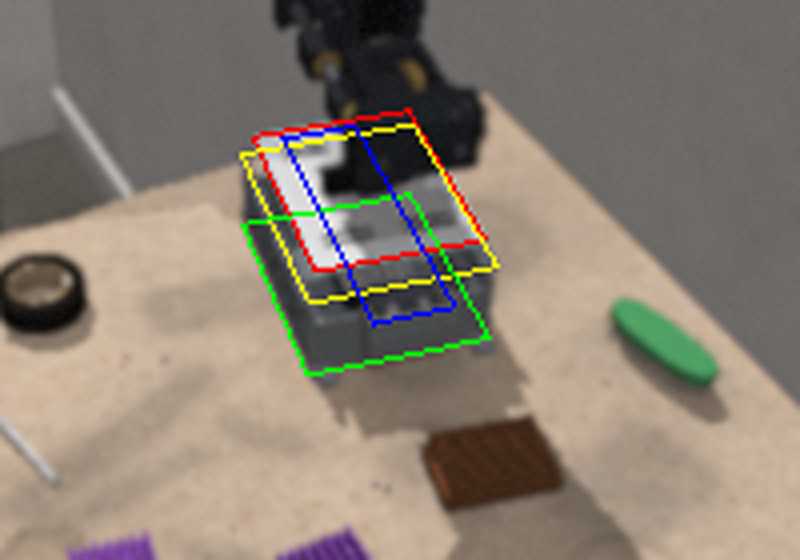

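The cover is level above the box and its outline agrees in all three views: wrist plate edge at row 160, lip at row 135, housings at columns 92 to 460. Now I lower it slowly onto the noses.

Call:
{"method": "move_arm", "body": {
  "delta_pos": [
    [0.004,0,-0.001],
    [0.009,0,-0.001],
    [0.014,0,-0.001],
    [0.018,0,-0.001],
    [0.021,0,-0.001],
    [0.023,0,-0.001],
    [0.0235,0,-0.001],
    [0.0235,0,-0.001]
  ],
  "yaw": [0,0,0,0,0,0,0,0],
  "fingers": [0.005,0.005,0.005,0.005,0.005,0.005,0.005,0.005]
}}

```text
time_s: 11.52
tcp_pos: [587.9, 169.4, 54.5]
tcp_rot: [-2.445, 1.57, 0.521]
wrist_force: [-0.1, 1.4, 1.2]
width: 13.4
```

Call:
{"method": "move_arm", "body": {
  "delta_pos": [
    [0.002,0,0],
    [0.004,0,0],
    [0.006,0,0],
    [0.006,0,0]
  ],
  "yaw": [0,0,0,0],
  "fingers": [0.005,0.005,0.005,0.005]
}}

```text
time_s: 11.85
tcp_pos: [588.8, 169.2, 49.3]
tcp_rot: [-2.958, 1.568, 0.008]
wrist_force: [1.1, -0.1, 4.8]
width: 13.5
```

Contact is 4.8 N, in line with the catches being pushed aside. I keep pressing.

Call:
{"method": "move_arm", "body": {
  "delta_pos": [
    [0.002,0,0],
    [0.004,0,0],
    [0.006,0,0],
    [0.007,0,0],
    [0.007,0,0]
  ],
  "yaw": [0,0,0,0,0],
  "fingers": [0.005,0.005,0.005,0.005,0.005]
}}

```text
time_s: 12.27
tcp_pos: [588.0, 169.2, 42.1]
tcp_rot: [2.824, 1.57, -0.494]
wrist_force: [-3.6, -0.2, 10.3]
width: 13.5
```

Run:
```python
from h import *
s=st()
cv2.imwrite("pics/s8.png",cv2.resize(cams.snapshot("side")[210:350,100:300],(800,560),interpolation=cv2.INTER_CUBIC))
```

```text
t 12.27 tcp [588.  169.2  42.1] w 13.5 F [-3.6 -0.2 10.3] q [ 0.09  0.71  1.43 -0.    1.01  1.84]
[[ 0.    -0.175 -0.985]
 [-0.    -0.985  0.175]
 [-1.     0.    -0.   ]]
```

View pics/s8.png

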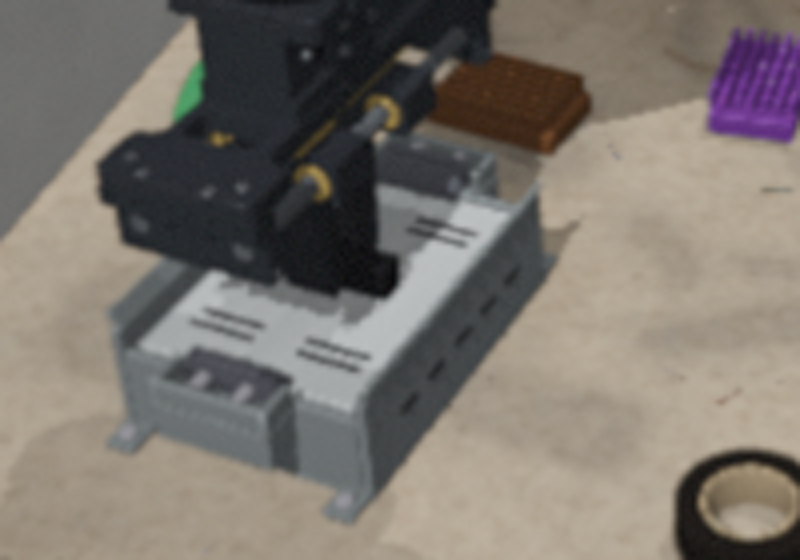

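It looks seated, with both noses over the plate. I press 2 mm further to confirm the hard stop.

Call:
{"method": "move_arm", "body": {
  "delta_pos": [
    [0.001,0,0],
    [0.002,0,0],
    [0.002,0,0]
  ],
  "yaw": [0,0,0],
  "fingers": [0.005,0.005,0.005]
}}

```text
time_s: 12.57
tcp_pos: [588.0, 169.2, 42.0]
tcp_rot: [2.764, 1.57, -0.553]
wrist_force: [-10.4, -3.3, 26.3]
width: 13.1
```

Hard stop: the force rose to 26 N and z did not change. I release and retreat.

Call:
{"method": "move_arm", "body": {
  "delta_pos": [
    [-0.002,0,0],
    [-0.002,0,0],
    [-0.002,0,0],
    [-0.002,0,0],
    [-0.002,0,0],
    [-0.03,0,0],
    [-0.07,0,0],
    [-0.11,0,0],
    [-0.15,0,0.03],
    [-0.18,0,0.07],
    [-0.18,0,0.07],
    [-0.18,0,0.07]
  ],
  "yaw": [0,0,0,0,0,0,0,0,0,0,0,0],
  "fingers": [0.013,0.025,0.04,0.04,0.04,0.04,0.04,0.04,0.04,0.04,0.04,0.04]
}}

```text
time_s: 13.57
tcp_pos: [518.0, 182.4, 222.3]
tcp_rot: [-2.813, 1.566, 0.154]
wrist_force: [1.3, 0.2, 0.9]
width: 40.2
```

Run:
```python
from h import *
s=st()
Q=(587.5,169.5,np.radians(-10.1))
for n,sl in [("side",(slice(210,350),slice(100,300))),("wrist",None)]:
    i=cams.camera_info(n); im=cams.snapshot(n); cv2.imwrite(f"pics/{n}9raw.png",im)
    for d in cams.trace(n,"cover"): print(n,d["score"],d["at"])
    if sl: cv2.imwrite("pics/s9.png",cv2.resize(im[sl],(800,560),interpolation=cv2.INTER_CUBIC))
    for b,c in [((104,136,39,39),(0,0,255)),((56,14,55,55),(0,255,0))]:
        h=cv2.convexHull(proj(i,cub(Q,*b)).astype(np.float32)); cv2.polylines(im,[np.int32(h*8)],True,c,1,shift=3)
    if n=="wrist": cv2.imwrite("pics/w9.png",im)
```

```text
t 13.57 tcp [518.  182.4 222.3] w 40.2 F [1.3 0.2 0.9] q [0.13 0.38 1.45 0.   1.31 1.87]
[[ 0.005 -0.174 -0.985]
 [ 0.001 -0.985  0.174]
 [-1.    -0.001 -0.004]]
side 0.93 [182.6, 281.6]
wrist 0.78 [274.8, 111.1]
```

View pics/s9.png

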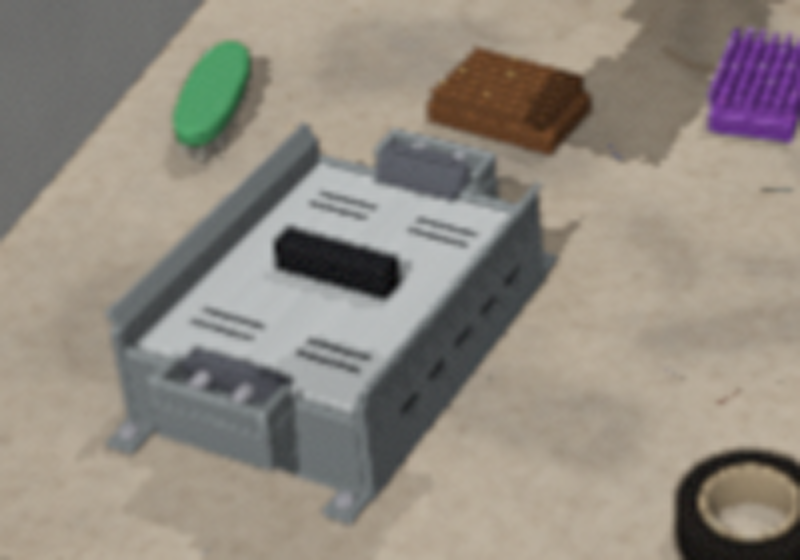

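View pics/w9.png

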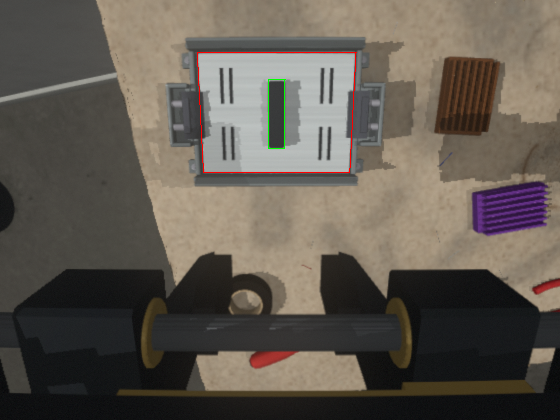

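The cover lies level and matches the home outline. Both noses overlap its edges at wrist (197,113) and (357,113), and the tape hasn't moved. I hand in.

```bash
python3 -c "
from plant import job; print(job.finish_job())"
```

```text
the job is handed in; nothing more can be done
None
```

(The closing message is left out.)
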